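# Pack the needle tools and stamps into the tool case

### The arm

A 6-joint arm with a two-finger parallel gripper is mounted at the origin on the work surface. World frame = base frame: x ahead of the robot, y to its left, z up, the work surface at z = 0. Lengths are in m, angles in degrees, forces in N, time in s.
With the tool pointing down it reaches from about 0.275 to 0.825 m from the base axis. Payload 5.2 kg.
Tool frame: the origin (TCP) lies at the very end of the fingers, on their centre line; the grasp point (between the pads) lies 19 mm behind it (manip.grasp_offset is the distance from the TCP to the grasp point, in m); z points along the fingers, y is the line along which they close (so a half turn about z gives the same grasp; the last joint's range is limited). The gripper opens to 93 mm and grips with 3 to 60 N. Pads are 15 mm wide; open, the fingers measure 128 mm over their backs; the gripper's body (75 mm by 188 mm) begins 65 mm behind the grasp point.
Start: joints at [-75.734, 14.817, 87.949, -0, 77.235, -11.62], TCP at [0.24, -0.495, 0.219] pointing down, gripper open.
Joint ranges: [-179.93, 179.93], [-52.35, 119.4], [10.71, 147.94], [-69.91, 249.91], [12.55, 155.21], [-178.61, 178.61]. Speed limits (degrees/s): [147.25, 147.25, 180, 180, 180, 180].

### API

Orientations are given as [roll, pitch, yaw] about the fixed x, y, z axes, in that order (R = Rz(yaw) Ry(pitch) Rx(roll)).
In Python, from rig import manip gives the robot as it stands.
- The arm moves only by the shell command python3 -m jog 'ROWS'. ROWS is text: rows parted by semicolons, each of 7 numbers parted by spaces: the shift along the tool's x, y, z scaled (see below), then the turn, a rotation vector about the tool's x, y, z scaled (see below), then the opening, from 0 (shut) to 1 (fully open). In form: x y z wx wy wz claw; .... A call has 1 to 10 rows; each row is the pose to reach, as a shift and turn from the pose commanded when the call began, along the tool's axes at that moment; what a row does not reach only later rows make up. The controller multiplies each number of a shift by 50 cm and each number of a turn by 30 degrees. A row lasts 1/8 s, in which the tool goes at most 62.5 mm and 10.7 degrees, less where a joint would pass 70% of its speed; a pose out of reach is approached as far as the arm can. A call with a number of a shift or a turn outside -1 to 1 is refused whole. A call with a gripper value outside its range is refused whole. The fingers move at their own pace and stop on an object; the grip force is fixed at half the most. Time passes only in rows, so rows that repeat a pose let the fingers close. It gives the time, the measured TCP pose, the force, the opening and the grip force at its end, in the units of the state.
- manip.state(): the state, without advancing time (a new reading comes with each control period).
- manip.grab_frame(name): name is "side" or "top" or "wrist"; returns a dict with "color" (384x512x3 uint8, red, green, blue), "fovy" (degrees; the focal length in pixels is half the picture's height over the tangent of half this angle, whatever the lens; pixels are square), "cx", "cy" (the principal point, pixels), "rvec" (rotation vector, rad) and "tvec" (3), from world to camera coordinates, as OpenCV has them; the wrist camera has in their place "T_tool_cam" (4x4, takes a point from camera to tool coordinates, whose origin is the TCP and whose axes are the flange's). Camera axes: x right, y down, z forward; pixel columns grow to the right and rows downward; lengths in m; the calibration is good to about 2 mm. The wrist camera is an equidistant fisheye: a pixel r from the principal point sees the ray r / f radians off the axis. A picture is of the moment at which its call begins: read the wrist's pose just before it. There is no depth.
- manip.job_done(): hands the job in; it is judged then, once.
The state is a dict: "t": time; "joint_positions": joint angles; "joint_velocities": joint speeds; "joint_torque": joint torques, N m; "ee_pos": TCP position; "orientation": TCP orientation; "force": force on the tool from outside, world axes, zero at the start; "wrist_torque": the same for the moment, N m; "opening": finger opening in m; "finger_force": force on a finger pad.
Only numpy, scipy, OpenCV 4.12 (cv2) and the standard library are available. Lean on these libraries where they do the work, as an engineer would, in place of code of your own. Each camera call takes 0.05 s, during which the arm holds its last target. There are 200 camera calls.

### The job

Pack up the pottery tools: lift the lid of the wooden tool case until it rests open on its stop and let go of it, then push every needle tool from the stand point-down fully home into a narrow tube of its own in the case, and stand every clay stamp upright on the raised deck beside the tubes. When everything is in, lower the lid by its handle until it is shut, without letting it slam at any time, and leave the rolling pin, clay slab and water pot where they are.

Things in the scene. Friction and masses are not known exactly. Their poses are not given: they have to be found in the camera images.
- case: open-topped wooden case fixed to the table, 150 mm (x) by 280 (y) by 122 high, walls and floor 5 mm. Origin at the centre of its underside; x points away from the robot to the hinge, z up. Three tubes stand in a row along y in its -y part, at x = -15 mm; a partition 70 mm high at y = 20 mm; raised deck in the +y part. Shut by the lid at the start.
- lid (a joint): angle of the lid: 0 shut, grows as it is lifted; 1.92 rad (110 degrees) is the stop, where it leans past upright and stays. Nearly free hinge: falls shut below about 1.57 rad, falls to the stop above. Wooden, 300 g, 8 mm thick, 150 by 280 mm.
- lid_bar (a point): middle of the lid's handle bar: round steel bar 10 mm thick, 110 mm long, parallel to the hinge, lying in the lid's own plane 40 mm ahead of its free edge (a U loop with free space inside), 190 mm from the hinge; it can turn in a grip. Axes are the lid's: y along the bar, x from the bar to the hinge, z out of the lid's upper face.
- lid_hinge (a point): middle of the hinge side of the lid, 4 mm above the hinge axis when shut. The axis runs along the case's y, 122.5 mm above the table, over the case's far face (case x = 75 mm). Axes are the lid's.
- tube1 (a point): centre of the mouth of a white tube fixed upright in the case, 67 mm above the table: outside 13.6 mm, bore 9.5 mm, flaring to 17 mm over its top 8 mm. Its floor is 58 mm below this point; a tool whose point touches it is fully home, its handle then ends 4 mm above the mouth. Axes as the case's. First of the row, farthest from the deck (case y = -100 mm).
- tube2 (a point): centre of the mouth of a white tube fixed upright in the case, 67 mm above the table: outside 13.6 mm, bore 9.5 mm, flaring to 17 mm over its top 8 mm. Its floor is 58 mm below this point; a tool whose point touches it is fully home, its handle then ends 4 mm above the mouth. Axes as the case's. Middle of the row (case y = -60 mm).
- tube3 (a point): centre of the mouth of a white tube fixed upright in the case, 67 mm above the table: outside 13.6 mm, bore 9.5 mm, flaring to 17 mm over its top 8 mm. Its floor is 58 mm below this point; a tool whose point touches it is fully home, its handle then ends 4 mm above the mouth. Axes as the case's. Last of the row, nearest the deck (case y = -20 mm).
- deck (a point): centre of the raised deck's top face, 45 mm above the table (77 mm below the case's rim). The deck's free area is 140 mm (x) by 112 mm (y), bounded by the case walls and the partition. Axes as the case's.
- stand: wooden stand fixed to the table, 150 mm (x) by 60 mm (y) by 50 mm high, three holes of 7.5 mm in a row along its x at -45, 0 and 45 mm, 45 mm deep. Origin at the centre of its underside, z up.
- tool1: needle tool standing point down in a hole of the stand: straight steel rod 6 mm thick and 62 mm long with a rounded point, and above it a plain round wooden handle 16 mm thick and 42 mm long; 104 mm overall, 30 g. Origin at the point, z up along the tool. Two or three are present, in any holes; None if absent.
- tool2: needle tool standing point down in a hole of the stand: straight steel rod 6 mm thick and 62 mm long with a rounded point, and above it a plain round wooden handle 16 mm thick and 42 mm long; 104 mm overall, 30 g. Origin at the point, z up along the tool. Two or three are present, in any holes; None if absent.
- tool3: needle tool standing point down in a hole of the stand: straight steel rod 6 mm thick and 62 mm long with a rounded point, and above it a plain round wooden handle 16 mm thick and 42 mm long; 104 mm overall, 30 g. Origin at the point, z up along the tool. Two or three are present, in any holes; None if absent.
- stamp1: boxwood clay stamp standing on the table: round foot 40 mm across and 16 mm high with a round stem 22 mm thick on top; 60 mm overall, 60 g. Origin at the centre of the underside, z up the stem. One or two are present; reads None if absent.
- stamp2: boxwood clay stamp standing on the table: round foot 40 mm across and 16 mm high with a round stem 22 mm thick on top; 60 mm overall, 60 g. Origin at the centre of the underside, z up the stem. One or two are present; reads None if absent.
- rolling_pin: bystander: wooden rolling pin lying beyond the case, 360 mm long, 44 mm thick. Origin under its middle.
- slab: bystander: grey clay slab lying on the table, 160 by 110 by 12 mm. Origin at the centre of its underside.
- water_pot: bystander: white ceramic bowl, 100 mm across, 85 mm high. Origin at the centre of its underside.
Things that resemble listed ones, but are neither listed nor needed, are in the scene too. What is shaped like the stamp2 but blue is not meant. What is shaped like the stamp1 but green is not meant.

How it is judged:
By the outcome, as a careful person would: the job done as asked, in the order asked, and still so for the second after the job is handed in, with the robot touching nothing.
Of tool1, tool2, tool3 only 2 to 3 are there at a start; the rules pass over those that are not, and their reading is None.
Of stamp1, stamp2 only 1 to 2 are there at a start; the rules pass over those that are not, and their reading is None.
At some moment in a run one of stamp1, stamp2 may be knocked a few centimetres aside while the robot is not near it.
It also fails if it takes over 210 s, if anything falls off the work surface, if the arm or the gripper's body presses on something with over 40 N, if the wrist force passes 120 N, or if a joint passes its speed limit or range.

## Working session

There is one attempt and no reset: what is moved stays moved. The work goes in short steps, Python scripts to look and compute and a shell command to move; the robot and the scene stay as the last step left them, time stands still between calls to the robot, and variables do not carry over. Pictures are saved under pics/ and viewed, at most 17 in all, crops included, and the job is handed in when it is done.

```bash
ls; mkdir -p pics; python3 - <<'E'
from rig import manip
import cv2,numpy as np
print(manip.state())
for n in("side","top","wrist"):
    f=manip.grab_frame(n); cv2.imwrite(f"pics/{n}0.png",f["color"][...,::-1])
    print(n,{k:v for k,v in f.items() if k!="color"})
a=[cv2.imread(f"pics/{n}0.png") for n in("side","top")]
E
```

```text
pics
{'t': 0.0, 'joint_positions': array([-7.57340242e+01,  1.48581024e+01,  8.80104966e+01,  2.48174785e-03,
        7.72331581e+01, -1.16196253e+01]), 'joint_velocities': array([-0.00987051, -0.03293249, -0.0197978 ,  0.12344252, -0.187682  ,
        0.01536699]), 'joint_torque': array([-2.49825625e-04, -4.37307751e+01, -2.84003842e+01,  7.18586636e-02,
        4.12529579e-02, -1.16309002e-04]), 'ee_pos': array([ 0.24001789, -0.49427415,  0.21783263]), 'orientation': array([-1.79900816e+02, -2.28650746e-02,  2.58850307e+01]), 'force': array([-0.50760388,  0.34909902,  0.29081519]), 'wrist_torque': array([ 0.0128095 ,  0.00062408, -0.03369975]), 'finger_force': 0.0, 'opening': 0.09263169873093734}
side {'fovy': 55.86501523246885, 'cx': 252.86172915430527, 'cy': 188.95486470649618, 'rvec': array([ 0.48538609, -2.62092845,  1.34189593]), 'tvec': array([0.56696409, 0.2068596 , 0.77900912])}
top {'fovy': 49.910108644670615, 'cx': 263.48129615790475, 'cy': 187.81158020241207, 'rvec': array([ 2.15480729, -2.19379832,  0.06000669]), 'tvec': array([0.02547837, 0.61865953, 1.32738034])}
wrist {'fovy': 65.70646984690485, 'cx': 253.89472823857693, 'cy': 190.9020002295319, 'T_tool_cam': array([[ 3.68738051e-04, -9.54704935e-01, -2.97553948e-01,
         8.38880336e-02],
       [ 9.99999845e-01,  4.76186184e-04, -2.88617600e-04,
         9.17150285e-04],
       [ 4.17235726e-04, -2.97553796e-01,  9.54704962e-01,
        -1.65847496e-01],
       [ 0.00000000e+00,  0.00000000e+00,  0.00000000e+00,
         1.00000000e+00]])}
```

View pics/top0.png

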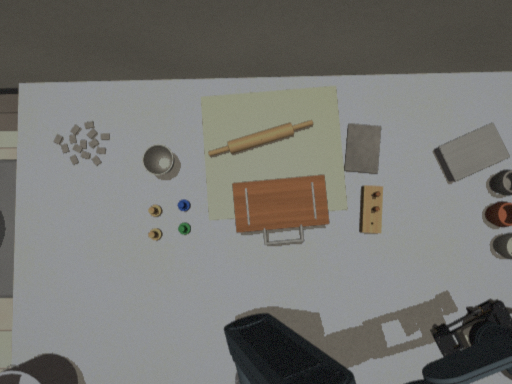

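View pics/side0.png

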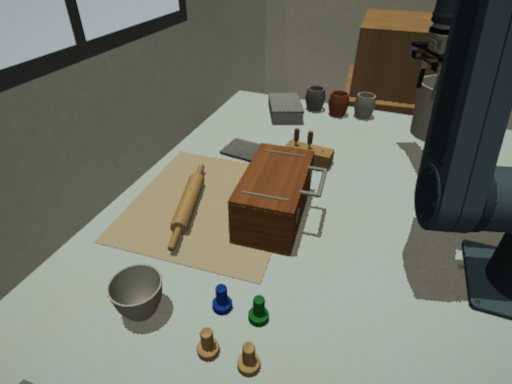

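The top view shows the lid (centre about 280,205) and its bar at about (285,240). Two tools stand in the stand at (376,195) and (376,209), with an empty hole near (372,223). The tan stamps are at (155,211) and (155,235), the decoys at (184,205) blue and (184,229) green, and the pot at (159,160).

```bash
cat > h.py <<'E'
import numpy as np,cv2
from rig import manip
from scipy.spatial.transform import Rotation as R
def cam(f,pose=None):
    h=f["color"].shape[0]; F=h/2/np.tan(np.radians(f["fovy"])/2)
    if "rvec" in f:
        Rc=cv2.Rodrigues(f["rvec"])[0].T; return F,Rc,-Rc@f["tvec"]
    T=np.eye(4);T[:3,:3]=R.from_euler('xyz',pose[1],degrees=True).as_matrix();T[:3,3]=pose[0]
    T=T@f["T_tool_cam"]; return F,T[:3,:3],T[:3,3]
def ray(f,px,pose=None):
    F,Rc,C=cam(f,pose); d=np.array([(px[0]-f["cx"])/F,(px[1]-f["cy"])/F])
    if pose is None: v=np.array([*d,1.])
    else:
        th=np.hypot(*d); v=np.array([*(d/max(th,1e-9)*np.sin(th)),np.cos(th)])
    return C,Rc@v
def onz(f,px,z,pose=None):
    C,v=ray(f,px,pose); return C+v*(z-C[2])/v[2]
def proj(f,P,pose=None):
    F,Rc,C=cam(f,pose); p=Rc.T@(np.asarray(P)-C)
    if pose is None: q=p[:2]/p[2]
    else: r=np.hypot(*p[:2]); q=p[:2]/max(r,1e-9)*np.arctan2(r,p[2])
    return q*F+[f["cx"],f["cy"]]
def grab(n):
    s=manip.state(); f=manip.grab_frame(n); return f,((s["ee_pos"],s["orientation"]) if n=="wrist" else None)
def blobs(f,lo,hi,amin=15,roi=None):
    hsv=cv2.cvtColor(f["color"],cv2.COLOR_RGB2HSV); m=cv2.inRange(hsv,np.array(lo),np.array(hi))
    if roi: k=np.zeros_like(m); x0,y0,x1,y1=roi; k[y0:y1,x0:x1]=255; m&=k
    n,l,st,c=cv2.connectedComponentsWithStats(m)
    return m,[(st[i].tolist(),c[i].round(1).tolist()) for i in range(1,n) if st[i][4]>=amin]
E
python3 - <<'E'
from h import *
f,_=grab("top");print(cam(f)[2])
for p in [(155,211),(155,235),(184,205),(184,229)]: print(p,f["color"][p[1],p[0]],onz(f,p,.03))
hsv=cv2.cvtColor(f["color"],cv2.COLOR_RGB2HSV)
print(hsv[205,280],hsv[225,300],hsv[200,372],hsv[211,155],hsv[240,285],hsv[90,220])
np.set_printoptions(precision=4,suppress=True)
m,b=blobs(f,(0,110,50),(13,255,255),200,(200,150,350,260));print(b)
c=max(cv2.findContours(m,0,2)[0],key=cv2.contourArea);q=cv2.approxPolyDP(c,6,True)[:,0];print(q.tolist())
for p in cv2.boxPoints(cv2.minAreaRect(c)): print(p,onz(f,p,.1305))
m,b=blobs(f,(10,60,60),(28,255,255),15,(340,170,400,250));print(b)
m2,b=blobs(f,(8,70,60),(28,255,255),15,(130,190,175,250));print(b)
s=f["color"]
cv2.imwrite("pics/a.png",np.hstack([cv2.resize(s[165:265,225:335],None,fx=4,fy=4),cv2.resize(s[175:275,350:390],None,fx=4,fy=4),cv2.resize(s[175:275,140:180],None,fx=4,fy=4)])[...,::-1])
E
```

```text
[ 0.51864566 -0.01043201  1.36975369]
(155, 211) [44 35 26] [0.54931661 0.36922415 0.03      ]
(155, 235) [54 45 32] [0.47150632 0.36904093 0.03      ]
(184, 205) [21 33 53] [0.56717909 0.27426178 0.03      ]
(184, 229) [30 64 34] [0.48931602 0.274487   0.03      ]
[ 12 139 125] [ 13  63 117] [ 19 104 140] [ 15 104  44] [ 30  11 117] [ 90   3 148]
[([233, 175, 96, 57, 4228], [280.2, 203.3])]
[[323, 176], [233, 184], [237, 231], [327, 223]]
[232.0082 183.0901] [0.6271 0.1072 0.1305]
[323.8852 174.7377] [ 0.6471 -0.1701  0.1305]
[328.3196 223.5164] [ 0.5006 -0.1792  0.1305]
[236.4426 231.8688] [0.4803 0.0956 0.1305]
[([360, 186, 23, 48, 907], [371.8, 209.2])]
[([149, 205, 13, 12, 101], [154.7, 210.3]), ([149, 229, 13, 11, 102], [155.0, 234.0])]
```

View pics/a.png

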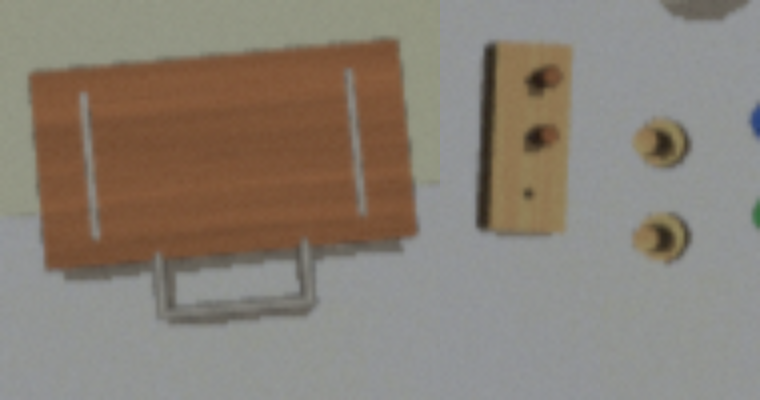

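```bash
cat >> h.py <<'E'
np.set_printoptions(precision=4,suppress=True)
YAW=4.2; HX=np.array([.6371,-.0315])   # hinge middle, case yaw
def case(x,y,z):
    a=np.radians(YAW); u=np.array([np.cos(a),np.sin(a)]); v=np.array([-u[1],u[0]])
    return np.array([*(HX+u*(x-.075)+v*y),z])
def go(*P,psi=None):
    """rows (scaled) from the measured pose to TCP points P, tool down at yaw psi"""
    s=manip.state(); Rt=R.from_euler('xyz',s["orientation"],degrees=True)
    print("t",round(s["t"],2),"pos",s["ee_pos"],"rpy",s["orientation"],"F",s["force"],"open",round(s["opening"],4))
    w=np.zeros(3)
    if psi is not None: w=np.degrees((Rt.inv()*R.from_euler('xyz',[180,0,psi],degrees=True)).as_rotvec())/30
    for p in P: print("  ->",np.asarray(p),"shift",(Rt.inv().apply(np.asarray(p)-s["ee_pos"])/.5).round(4),"turn",w.round(3))
E
python3 -c "
from h import *
b=case(-.115,0,.25);print(b);go(b,psi=94.2)
f,_=grab('top')
for P in [case(-.115,0,.1265),case(-.115,.05,.1265),case(-.115,-.05,.1265)]: print(proj(f,P))
for p in [(225+160/4,165+312/4),(225+312/4,165+302/4)]: print(onz(f,p,.1265))
"
```

```text
[ 0.4476 -0.0454  0.25  ]
t 0.2 pos [ 0.2401 -0.4945  0.2182] rpy [-179.9365   -0.0122   25.89  ] F [-0.4318 -0.1337 -0.9371] open 0.0932
  -> [ 0.4476 -0.0454  0.25  ] shift [ 0.7656 -0.6268 -0.0628] turn [-0.002 -0.002 -2.277]
[283.7776 242.0407]
[267.1255 243.5431]
[300.4471 240.5367]
[0.4457 0.0108 0.1265]
[ 0.4513 -0.1029  0.1265]
```

```bash
python3 -m jog '0.1 -0.08 -0.06 0 0 -0.15 1;0.2 -0.16 -0.06 0 0 -0.3 1;0.3 -0.24 -0.06 0 0 -0.45 1;0.4 -0.32 -0.06 0 0 -0.6 1;0.5 -0.4 -0.06 0 0 -0.75 1;0.6 -0.48 -0.06 0 0 -0.9 1;0.7 -0.56 -0.06 0 0 -1 1;0.76 -0.62 -0.06 0 0 -1 1;0.766 -0.627 -0.063 0 0 -1 1'
python3 -m jog '0 0 0 0 0 -0.33 1;0 0 0 0 0 -0.66 1;0 0 0 0 0 -1 1;0 0 0 0 0 -1 1'
python3 -c "
from h import *
go(case(-.115,0,.25),psi=94.2)"
```

```text
t: 1.38
ee_pos: [0.4483, -0.0419, 0.2501]
orientation: [-180.0, -0.0, 56.2]
force: [0.4, -0.2, -0.1]
opening: 0.093
finger_force: 0.0
t: 1.88
ee_pos: [0.4475, -0.0466, 0.2501]
orientation: [-180.0, 0.0, 85.7]
force: [-0.4, -0.1, 0.3]
opening: 0.093
finger_force: 0.0
t 1.88 pos [ 0.4475 -0.0466  0.2501] rpy [-179.9826    0.0235   85.7211] F [-0.4001 -0.1414  0.3465] open 0.093
  -> [ 0.4476 -0.0454  0.25  ] shift [ 0.0025 -0.      0.0002] turn [-0.001  0.001 -0.283]
```

```bash
python3 -m jog '0.002 0 0 0 0 -0.28 0.27;0.002 0 0 0 0 -0.28 0.27;0.002 0 0 0 0 -0.28 0.27;0.002 0 0 0 0 -0.28 0.27;0.002 0 0 0 0 -0.28 0.27;0.002 0 0 0 0 -0.28 0.27'
python3 - <<'E'
from h import *
f,p=grab("wrist"); im=f["color"][...,::-1].copy(); print(p)
for P in [case(-.115,0,.1265),case(-.115,.05,.1265),case(-.115,-.05,.1265),case(-.075,.05,.1305),case(-.075,-.05,.1305)]:
    q=proj(f,P,p);print(q); cv2.circle(im,tuple(int(v) for v in q),3,(255,0,255),1)
cv2.imwrite("pics/b.png",im); go(case(-.115,0,.1075),psi=94.2)
E
```

```text
t: 2.62
ee_pos: [0.448, -0.0445, 0.2502]
orientation: [180.0, 0.0, 94.3]
force: [0.3, 0.3, 0.1]
opening: 0.0373
finger_force: 0.0
(array([ 0.448 , -0.0445,  0.2502]), array([179.9943,   0.0018,  94.256 ]))
[252.6137 184.6793]
[252.632  135.4362]
[252.6176 229.6683]
[293.9796 136.2997]
[290.2745 231.1064]
t 2.67 pos [ 0.4479 -0.0445  0.2502] rpy [-179.9982   -0.001    94.2646] F [ 0.1159  0.1785 -0.6844] open 0.0337
  -> [ 0.4476 -0.0454  0.1075] shift [-0.0017 -0.0007  0.2853] turn [-0.    -0.     0.002]
```

View pics/b.png

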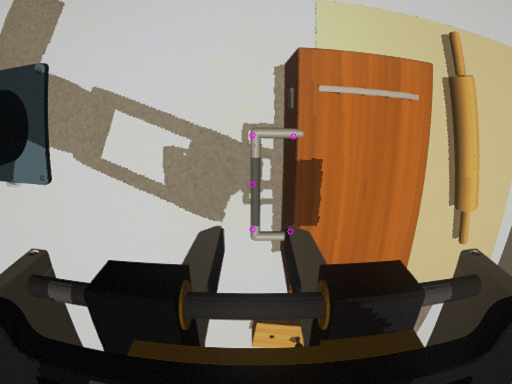

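The wrist view shows the bar at column 255, from row 131 to 238, against a prediction of 253. It lies about 1–2 mm farther out than I computed, and the fingers are set to straddle it.

```bash
sed -i 's/\.6371/.6382/' h.py
python3 -m jog '0 0.002 0.05 0 0 0 0.27;0 0.002 0.1 0 0 0 0.27;0 0.002 0.15 0 0 0 0.27;0 0.002 0.2 0 0 0 0.27;0 0.002 0.25 0 0 0 0.27;0 0.002 0.285 0 0 0 0.27;0 0.002 0.285 0 0 0 0.27'
python3 -m jog '0 0 0 0 0 0 0;0 0 0 0 0 0 0;0 0 0 0 0 0 0;0 0 0 0 0 0 0'
python3 - <<'E'
from h import *
s=manip.state();p0=s["ee_pos"]+[0,0,.019]
print(p0,s["force"],s["opening"])
# arc, bar r=190.04 at angle th from axis (z .1225)
c=case(.075,0,.1225);a0=np.arctan2(.004,.19)
P=[case(.075-.19004*np.cos(a0+t),0,.1225+.19004*np.sin(a0+t)-.019) for t in np.radians(np.arange(5,111,5))]
go(*P)
E
```

```text
t: 3.55
ee_pos: [0.4479, -0.0441, 0.1066]
orientation: [-179.8, -0.1, 94.3]
force: [-0.6, -0.6, 0.4]
opening: 0.025
finger_force: 0.0
t: 4.05
ee_pos: [0.4492, -0.0447, 0.1085]
orientation: [179.9, 0.0, 94.3]
force: [-2.4, -0.0, 6.0]
opening: 0.009
finger_force: 30.0
[ 0.4492 -0.0447  0.1275] [-2.4232 -0.0352  6.0499] 0.009016364249482597
t 4.05 pos [ 0.4492 -0.0447  0.1085] rpy [179.9485   0.0442  94.2949] F [-2.4232 -0.0352  6.0499] open 0.009
  -> [ 0.4498 -0.0453  0.124 ] shift [-0.0013  0.0011 -0.0312] turn [0. 0. 0.]
  -> [ 0.4523 -0.0452  0.1404] shift [-0.0014  0.0062 -0.0639] turn [0. 0. 0.]
  -> [ 0.4562 -0.0449  0.1565] shift [-0.0014  0.0141 -0.0961] turn [0. 0. 0.]
  -> [ 0.4615 -0.0445  0.1722] shift [-0.0014  0.0247 -0.1275] turn [0. 0. 0.]
  -> [ 0.4682 -0.044   0.1874] shift [-0.0015  0.0381 -0.1579] turn [0. 0. 0.]
  -> [ 0.4761 -0.0434  0.202 ] shift [-0.0015  0.054  -0.1869] turn [0. 0. 0.]
  -> [ 0.4853 -0.0427  0.2158] shift [-0.0016  0.0725 -0.2145] turn [0. 0. 0.]
  -> [ 0.4956 -0.042   0.2287] shift [-0.0016  0.0932 -0.2404] turn [0. 0. 0.]
  -> [ 0.507  -0.04
[... 386 characters left out ...]
771 -0.036   0.2834] shift [-0.002   0.2568 -0.3497] turn [0. 0. 0.]
  -> [ 0.593  -0.0348  0.2881] shift [-0.0021  0.2887 -0.3589] turn [0. 0. 0.]
  -> [ 0.6092 -0.0336  0.2913] shift [-0.0021  0.3212 -0.3654] turn [0. 0. 0.]
  -> [ 0.6257 -0.0324  0.2931] shift [-0.0022  0.3541 -0.369 ] turn [0. 0. 0.]
  -> [ 0.6422 -0.0312  0.2935] shift [-0.0022  0.3873 -0.3697] turn [0. 0. 0.]
  -> [ 0.6587 -0.03    0.2924] shift [-0.0023  0.4204 -0.3675] turn [0. 0. 0.]
  -> [ 0.675  -0.0288  0.2899] shift [-0.0023  0.4532 -0.3625] turn [0. 0. 0.]
  -> [ 0.6911 -0.0276  0.286 ] shift [-0.0024  0.4854 -0.3546] turn [0. 0. 0.]
  -> [ 0.7068 -0.0265  0.2807] shift [-0.0024  0.5168 -0.3439] turn [0. 0. 0.]
```

```bash

python3 -m jog '0 0.001 -0.031 0 0 0 0;0 0.006 -0.064 0 0 0 0;0 0.014 -0.096 0 0 0 0;0 0.025 -0.127 0 0 0 0;0 0.038 -0.158 0 0 0 0;0 0.054 -0.187 0 0 0 0;0 0.072 -0.214 0 0 0 0;0 0.093 -0.24 0 0 0 0;0 0.116 -0.264 0 0 0 0;0 0.141 -0.286 0 0 0 0'
python3 - <<'E'
from h import *
a0=np.arctan2(.004,.19)
P=[case(.075-.19004*np.cos(a0+t),0,.1225+.19004*np.sin(a0+t)-.019) for t in np.radians([50,55,60,65,70,75,80,85,90,95,100,105,108,110])]
go(*P)
E
```

```text
t: 5.3
ee_pos: [0.5149, -0.0399, 0.252]
orientation: [-179.5, 0.1, 94.3]
force: [-15.9, -2.9, 14.5]
opening: 0.0091
finger_force: 30.0
t 5.3 pos [ 0.5149 -0.0399  0.252 ] rpy [-179.4829    0.0737   94.275 ] F [-15.8658  -2.9368  14.5377] open 0.0091
  -> [ 0.5195 -0.0402  0.2516] shift [-0.0013  0.0091  0.0007] turn [0. 0. 0.]
  -> [ 0.5328 -0.0392  0.2614] shift [-0.0013  0.0356 -0.0192] turn [0. 0. 0.]
  -> [ 0.5469 -0.0382  0.27  ] shift [-0.0014  0.0638 -0.0366] turn [0. 0. 0.]
  -> [ 0.5617 -0.0371  0.2774] shift [-0.0015  0.0934 -0.0516] turn [0. 0. 0.]
  -> [ 0.5771 -0.036   0.2834] shift [-0.0015  0.1242 -0.0639] turn [0. 0. 0.]
  -> [ 0.593  -0.0348  0.2881] shift [-0.0016  0.1559 -0.0735] turn [0. 0. 0.]
  -> [ 0.6092 -0.0336  0.2913] shift [-0.0016  0.1884 -0.0803] turn [0. 0. 0.]
  -> [ 0.6257 -0.0324  0.2931] shift [-0.0017  0.2213 -0.0842] turn [0. 0. 0.]
  -> [ 0.6422 -0.0312  0.2935] shift [-0.0017  0.2544 -0.0853] turn [0. 0. 0.]
  -> [ 0.6587 -0.03    0.2924] shift [-0.0018  0.2875 -0.0834] turn [0. 0. 0.]
  -> [ 0.675  -0.0288  0.2899] shift [-0.0018  0.3204 -0.0787] turn [0. 0. 0.]
  -> [ 0.6911 -0.0276  0.286 ] shift [-0.0018  0.3526 -0.0711] turn [0. 0. 0.]
  -> [ 0.7005 -0.0269  0.283 ] shift [-0.0018  0.3716 -0.0653] turn [0. 0. 0.]
  -> [ 0.7068 -0.0265  0.2807] shift [-0.0018  0.3841 -0.0608] turn [0. 0. 0.]
```

```bash

python3 -m jog '0 0.025 -0.029 0 0 0 0;0 0.054 -0.046 0 0 0 0;0 0.083 -0.061 0 0 0 0;0 0.114 -0.073 0 0 0 0;0 0.146 -0.082 0 0 0 0;0 0.178 -0.089 0 0 0 0;0 0.211 -0.092 0 0 0 0;0 0.244 -0.093 0 0 0 0;0 0.277 -0.091 0 0 0 0;0 0.277 -0.091 0 0 0 0'
python3 - <<'E'
from h import *
a0=np.arctan2(.004,.19)
P=[case(.075-.19004*np.cos(a0+t),0,.1225+.19004*np.sin(a0+t)-.019) for t in np.radians([95,100,105,108,110])]
go(*P)
E
```

```text
t: 6.55
ee_pos: [0.6585, -0.0297, 0.2962]
orientation: [179.9, 0.1, 94.3]
force: [-0.4, -3.5, 2.0]
opening: 0.0089
finger_force: 30.0
t 6.55 pos [ 0.6585 -0.0297  0.2962] rpy [179.9177   0.0811  94.2639] F [-0.3759 -3.5436  1.9908] open 0.0089
  -> [ 0.6587 -0.03    0.2924] shift [-0.0006  0.0003  0.0076] turn [0. 0. 0.]
  -> [ 0.675  -0.0288  0.2899] shift [-0.0006  0.0331  0.0127] turn [0. 0. 0.]
  -> [ 0.6911 -0.0276  0.286 ] shift [-0.0006  0.0653  0.0206] turn [0. 0. 0.]
  -> [ 0.7005 -0.0269  0.283 ] shift [-0.0007  0.0842  0.0266] turn [0. 0. 0.]
  -> [ 0.7068 -0.0265  0.2807] shift [-0.0007  0.0967  0.0312] turn [0. 0. 0.]
```

```bash

python3 -m jog '0 0.017 0.002 0 0 0 0;0 0.033 0.005 0 0 0 0;0 0.049 0.009 0 0 0 0;0 0.065 0.013 0 0 0 0;0 0.075 0.016 0 0 0 0;0 0.084 0.019 0 0 0 0;0 0.091 0.021 0 0 0 0;0 0.097 0.024 0 0 0 0;0 0.1 0.025 0 0 0 0;0 0.1 0.025 0 0 0 0'
```

```text
t: 7.8
ee_pos: [0.7072, -0.026, 0.2836]
orientation: [-180.0, 0.1, 94.2]
force: [-0.3, -5.7, 0.8]
opening: 0.0089
finger_force: 30.0
```

```bash

python3 -m jog '0 0.006 0.002 0 0 0 0;0 0.012 0.004 0 0 0 0;0 0.012 0.004 0 0 0 0'
python3 -m jog '0 -0.004 -0.001 0 0 0 0.1;0 -0.004 -0.001 0 0 0 0.15;0 -0.004 -0.001 0 0 0 0.3;0 -0.004 -0.001 0 0 0 0.4;0 -0.004 -0.001 0 0 0 0.4'
python3 -c "
from h import *
go(case(-.015,-.02,.36))"
```

```text
t: 8.18
ee_pos: [0.7074, -0.026, 0.2834]
orientation: [-179.3, 0.1, 94.2]
force: [-23.4, -7.0, 13.5]
opening: 0.009
finger_force: 30.0
t: 8.8
ee_pos: [0.7113, -0.0242, 0.2817]
orientation: [-180.0, -0.0, 94.3]
force: [0.0, -0.4, 0.2]
opening: 0.0362
finger_force: 0.0
t 8.8 pos [ 0.7113 -0.0242  0.2817] rpy [-179.9837   -0.0456   94.3178] F [ 0.0382 -0.4246  0.2376] open 0.0362
  -> [ 0.5499 -0.058   0.36  ] shift [-0.043  -0.3271 -0.1566] turn [0. 0. 0.]
```

```bash

python3 -m jog '0 0 -0.07 0 0 0 0.4;0 0 -0.14 0 0 0 0.4;0 0 -0.18 0 0 0 0.4;0 -0.08 -0.18 0 0 -0.3 0.6;0 -0.16 -0.18 0 0 -0.6 1;0 -0.24 -0.18 0 0 -0.9 1;-0.05 -0.33 -0.18 0 0 -1 1;-0.05 -0.33 -0.18 0 0 -1 1'
python3 -m jog '0 0 0 0 0 -0.33 1;0 0 0 0 0 -0.66 1;0 0 0 0 0 -1 1;0 0 0 0 0 -1 1'
python3 -m jog '0 0 0 0 0 -0.33 1;0 0 0 0 0 -0.66 1;0 0 0 0 0 -1 1;0 0 0 0 0 -1 1'
python3 - <<'E'
from h import *
for n in("wrist","top"):
    f,p=grab(n); im=f["color"][...,::-1].copy()
    for P in [case(-.015,y,.067) for y in(-.1,-.06,-.02)]+[case(0,.078,.045)]+[case(-.075,-.14,.122),case(-.075,.14,.122),case(.075,.14,.122)]:
        q=proj(f,P,p); print(n,q); cv2.circle(im,tuple(int(round(v)) for v in q),1,(255,0,255),-1)
    if n=="top": im=cv2.resize(im[150:270,130:400],None,fx=2.9,fy=2.9)
    cv2.imwrite(f"pics/c_{n}.png",im)
go(case(-.015,-.02,.36),psi=184.2)
E
```

```text
t: 9.8
ee_pos: [0.5465, -0.0628, 0.373]
orientation: [180.0, 0.0, 124.2]
force: [0.9, -0.5, 0.3]
opening: 0.0827
finger_force: 0.0
t: 10.3
ee_pos: [0.5494, -0.0616, 0.3719]
orientation: [180.0, -0.0, 154.2]
force: [-0.8, -0.5, -0.2]
opening: 0.0932
finger_force: 0.0
t: 10.8
ee_pos: [0.549, -0.0618, 0.372]
orientation: [180.0, 0.0, -176.0]
force: [-0.2, 0.3, -0.9]
opening: 0.0935
finger_force: 0.0
wrist [206.9569 153.9934]
wrist [231.546  153.6834]
wrist [256.4446 153.5429]
wrist [313.6192 160.2735]
wrist [172.2905 120.1502]
wrist [366.4758 121.2561]
wrist [358.1041 217.4487]
top [311.8662 205.9085]
top [299.205  207.0642]
top [286.5539 208.2189]
top [255.451  206.5071]
top [328.9059 224.0427]
top [236.1793 232.4492]
top [231.9673 183.0521]
t 10.9 pos [ 0.5488 -0.0619  0.372 ] rpy [ 179.9867   -0.0017 -176.0301] F [-0.0536  0.2932 -0.4931] open 0.0931
  -> [ 0.5499 -0.058   0.36  ] shift [-0.0027  0.0075  0.024 ] turn [ 0.    -0.    -0.008]
```

View pics/c_wrist.png

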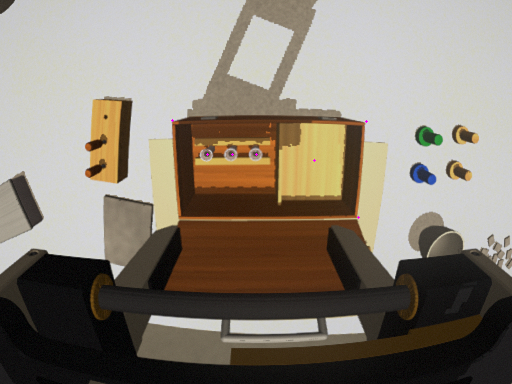

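View pics/c_top.png

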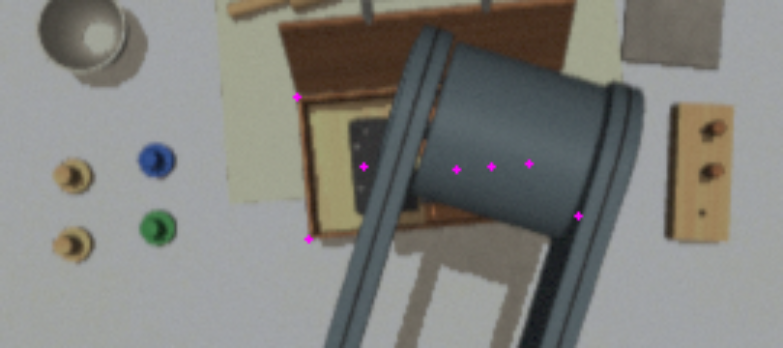

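The wrist view shows all three tubes at (207,153), (231,153) and (256,153), right on the predictions. Tools are near (92,146) and (92,170), and the empty hole is at (105,117). The stamps are unmoved. Next I go over the stand.

```bash
python3 - <<'E'
from h import *
f,_=grab("top")
m,b=blobs(f,(14,60,60),(28,255,255),100,(340,170,400,250));print(b)
c=max(cv2.findContours(m,0,2)[0],key=cv2.contourArea)
for p in cv2.boxPoints(cv2.minAreaRect(c)): print(onz(f,p,.05))
go([.53,-.315,.30],psi=184.2)
E
```

```text
[([360, 186, 23, 48, 886], [371.6, 209.4])]
[ 0.4712 -0.2893  0.05  ]
[ 0.6203 -0.3046  0.05  ]
[ 0.6146 -0.3698  0.05  ]
[ 0.4658 -0.3539  0.05  ]
t 10.95 pos [ 0.5488 -0.062   0.372 ] rpy [ 179.9899   -0.0003 -175.9707] F [0.3806 0.1222 0.3307] open 0.0934
  -> [ 0.53  -0.315  0.3  ] shift [ 0.073  -0.5022  0.144 ] turn [ 0.    -0.    -0.006]
```

```bash

python3 -m jog '0.01 -0.08 0.02 0 0 0 1;0.02 -0.17 0.04 0 0 0 1;0.03 -0.26 0.06 0 0 0 1;0.04 -0.35 0.09 0 0 0 1;0.06 -0.43 0.12 0 0 0 1;0.07 -0.5 0.144 0 0 0 1;0.07 -0.5 0.144 0 0 0 1;0.07 -0.5 0.144 0 0 0 1'
python3 - <<'E'
from h import *
f,p=grab("wrist"); print(p)
c=f["color"];hsv=cv2.cvtColor(c,cv2.COLOR_RGB2HSV)
im=c[...,::-1].copy()
for d in(-.045,0,.045):
    for z in(.05,.109):
        q=proj(f,[.543+d*.9945,-.329-d*.1,z],p);print(z,q);cv2.circle(im,tuple(int(round(v)) for v in q),1,(255,0,255),-1)
cv2.imwrite("pics/d.png",im)
for x,y in [(150,50)]: pass
E
```

```text
t: 11.95
ee_pos: [0.5325, -0.3136, 0.3002]
orientation: [180.0, 0.0, -175.8]
force: [0.3, -0.3, 0.1]
opening: 0.093
finger_force: 0.0
(array([ 0.5325, -0.3136,  0.3002]), array([ 179.9664,    0.0106, -175.8236]))
0.05 [248.1711 135.0453]
0.109 [247.2793 140.5167]
0.05 [242.874 165.832]
0.109 [241.1996 176.0356]
0.05 [237.9151 195.2652]
0.109 [235.6102 209.4853]
```

View pics/d.png

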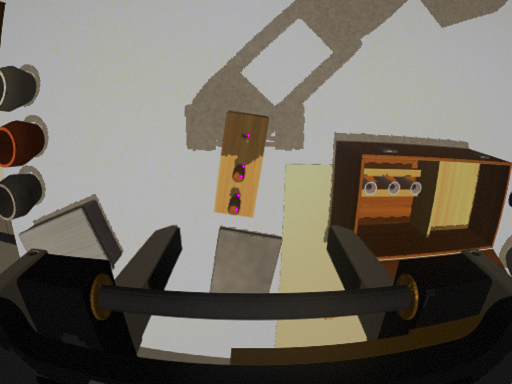

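Both handles stand close to the predicted points, with tops near (238,177) and (234,209). I'll measure the dark blobs.

```bash
python3 - <<'E'
from h import *
f,p=grab("wrist")
hsv=cv2.cvtColor(f["color"],cv2.COLOR_RGB2HSV)
np.set_printoptions(linewidth=250)
for y in(168,173,178,183): print(y,hsv[y,228:250].tolist())
for hi in((12,255,255),(9,255,255)):
  m,b=blobs(f,(0,90,20),hi,20,(205,100,275,225));print(b)
  for st,c in b:
    print([onz(f,c,z,p)[:2] for z in(.088,.109)])
m,b=blobs(f,(13,60,60),(28,255,255),200,(205,100,275,225))
c=cv2.convexHull(np.vstack([q for q in cv2.findContours(m,0,2)[0]]));bp=cv2.boxPoints(cv2.minAreaRect(c))
for q in bp: print(q,onz(f,q,.05,p))
cv2.imwrite("pics/e.png",cv2.resize(f["color"][100:225,205:275],None,fx=4.5,fy=4.5,interpolation=cv2.INTER_CUBIC)[...,::-1])
E
```

```text
168 [[18, 157, 180], [18, 163, 178], [18, 160, 179], [18, 155, 183], [19, 154, 179], [18, 152, 154], [16, 143, 89], [11, 133, 48], [11, 138, 50], [14, 143, 50], [12, 135, 53], [14, 132, 52], [13, 142, 52], [9, 127, 52], [12, 130, 51], [13, 140, 53], [17, 161, 103], [17, 163, 160], [18, 162, 179], [18, 155, 181], [18, 155, 181], [18, 160, 180]]
173 [[18, 160, 180], [18, 161, 179], [18, 157, 182], [19, 153, 170], [18, 154, 121], [12, 165, 79], [12, 183, 113], [12, 195, 144], [12, 192, 150], [12, 187, 143], [13, 191, 127], [13, 186, 104], [13, 166, 80], [12, 161, 68], [13, 149, 58], [13, 123, 54], [17, 156, 118], [17, 157, 167], [18, 156, 183], [18, 159, 181], [18, 160, 179], [17, 158, 184]]
178 [[18, 161, 179], [18, 154, 182], [18, 153, 180], [19, 153, 178], [19, 155, 140], [13, 175, 118], [12, 190, 133], [12, 187, 143], [12, 186, 141], [13, 186, 141], [12, 190, 138], [13, 189, 143], [12, 189, 144], [12, 190, 138], [12, 178, 109], [15, 162, 110], [17, 164, 159], [18, 159, 181], [18, 156, 181], [18, 157, 179], [18, 159, 181], [17, 158, 184]]
183 [[17, 152, 183], [18, 156, 180], [19, 152, 180], [19, 156, 178], [18, 160, 177], [18, 161, 179], [18, 156, 177], [18, 154, 180], [19, 154, 181], [19, 153, 180], [20, 152, 179], [19, 157, 180], [19, 154, 181], [18, 158, 181], [18, 160, 178], [17, 160, 178], [18, 160, 178], [18, 156, 180], [18, 155, 179], [18, 161, 179], [17, 156, 180], [17, 159, 178]]
[([233, 165, 11, 16, 99], [238.0, 173.2]), ([228, 196, 12, 18, 116], [233.7, 205.4])]
[array([ 0.5454, -0.3337]), array([ 0.5402, -0.3329])]
[array([ 0.5907, -0.3369]), array([ 0.5829, -0.3359])]
[]
[205. 216.] [ 0.6253 -0.3815  0.05  ]
[205. 100.] [ 0.4529 -0.3879  0.05  ]
[274. 100.] [ 0.4467 -0.2923  0.05  ]
[274. 216.] [ 0.6172 -0.2769  0.05  ]
```

View pics/e.png

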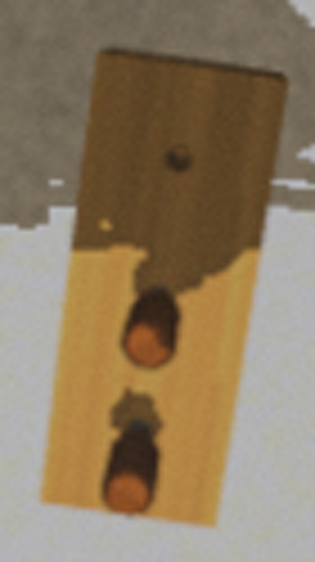

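```bash
python3 - <<'E'
from h import *
f,p=grab("wrist")
A=onz(f,(238.3,176),.109,p);B=onz(f,(233.7,210),.109,p);H=onz(f,(244.6,135.1),.05,p)
print(A,B,H,np.linalg.norm(A-B),np.degrees(np.arctan2(*(B-A)[[1,0]])))
go([*A[:2],.14],[*A[:2],.078],psi=184.2)
E
```

```text
[ 0.544  -0.3322  0.109 ] [ 0.5895 -0.3354  0.109 ] [ 0.4994 -0.3292  0.05  ] 0.04566880291969026 -4.06745183517683
t 12.1 pos [ 0.5328 -0.313   0.301 ] rpy [-179.9609    0.0614 -175.6789] F [-0.0282 -0.2509 -0.135 ] open 0.093
  -> [ 0.544  -0.3322  0.14  ] shift [-0.019  -0.0398  0.3221] turn [-0.001  0.002  0.004]
  -> [ 0.544  -0.3322  0.078 ] shift [-0.0188 -0.0397  0.4461] turn [-0.001  0.002  0.004]
```

```bash

python3 -m jog '-0.01 -0.02 0.08 0 0 0 0.6;-0.019 -0.04 0.16 0 0 0 0.6;-0.019 -0.04 0.24 0 0 0 0.5;-0.019 -0.04 0.3 0 0 0 0.5;-0.019 -0.04 0.35 0 0 0 0.5;-0.019 -0.04 0.4 0 0 0 0.5;-0.019 -0.04 0.43 0 0 0 0.5;-0.019 -0.04 0.446 0 0 0 0.5;-0.019 -0.04 0.446 0 0 0 0.5'
python3 -m jog '0 0 0 0 0 0 0;0 0 0 0 0 0 0;0 0 0 0 0 0 0;0 0 0 0 0 0 0;0 0 0 0 0 0 0'
```

```text
t: 13.22
ee_pos: [0.5434, -0.3331, 0.0773]
orientation: [-180.0, 0.0, -175.7]
force: [0.1, -0.4, -0.4]
opening: 0.0463
finger_force: 0.0
t: 13.85
ee_pos: [0.5434, -0.3335, 0.0774]
orientation: [-180.0, 0.0, -175.7]
force: [0.9, 0.6, 0.7]
opening: 0.0155
finger_force: 30.0
```

```bash

python3 -m jog '0 0 -0.04 0 0 0 0;0 0 -0.09 0 0 0 0;0 0 -0.15 0 0 0 0;0 0 -0.21 0 0 0 0;0 0 -0.27 0 0 0 0;0 0 -0.31 0 0 0 0;0 0 -0.31 0 0 0 0'
python3 - <<'E'
from h import *
go(case(-.015,-.02,.225),psi=184.2)
E
```

```text
t: 14.72
ee_pos: [0.544, -0.3338, 0.2339]
orientation: [-179.9, 0.1, -175.7]
force: [-0.7, -0.3, -0.7]
opening: 0.0154
finger_force: 30.0
t 14.72 pos [ 0.544  -0.3338  0.2339] rpy [-179.852     0.1464 -175.7111] F [-0.6892 -0.2579 -0.6597] open 0.0154
  -> [ 0.5499 -0.058   0.225 ] shift [-0.053   0.5492  0.0166] turn [-0.005  0.005  0.003]
```

```bash

python3 -m jog '-0.005 0.08 0 0 0 0 0;-0.01 0.16 0 0 0 0 0;-0.02 0.25 0 0 0 0 0;-0.03 0.34 0 0 0 0 0;-0.04 0.43 0 0 0 0 0;-0.05 0.5 0 0 0 0 0;-0.053 0.535 0 0 0 0 0;-0.053 0.549 0 0 0 0 0;-0.053 0.549 0 0 0 0 0;-0.053 0.549 0 0 0 0 0'
python3 - <<'E'
from h import *
f,p=grab("wrist");im=f["color"][...,::-1].copy()
for P in [case(-.015,-.02,.067),case(-.015,-.1,.067),[*p[0][:2],p[0][2]-.0724]]: q=proj(f,P,p);print(q);cv2.circle(im,tuple(int(round(v)) for v in q),1,(255,0,255),-1)
cv2.imwrite("pics/g.png",cv2.resize(im[100:300,150:380],None,fx=3,fy=3))
go(case(-.015,-.02,.145),case(-.015,-.02,.081),psi=184.2)
E
```

```text
t: 15.98
ee_pos: [0.5492, -0.0587, 0.232]
orientation: [-180.0, -0.0, -175.8]
force: [-0.8, 0.1, -0.2]
opening: 0.0155
finger_force: 30.0
[254.874  174.4525]
[186.2745 174.6836]
[254.5079 200.0977]
t 16.02 pos [ 0.5492 -0.0586  0.232 ] rpy [-179.9868   -0.007  -175.7928] F [ 0.4695  0.0437 -0.2348] open 0.0157
  -> [ 0.5499 -0.058   0.145 ] shift [-0.0015  0.0011  0.174 ] turn [-0. -0.  0.]
  -> [ 0.5499 -0.058   0.081 ] shift [-0.0015  0.0012  0.302 ] turn [-0. -0.  0.]
```

View pics/g.png

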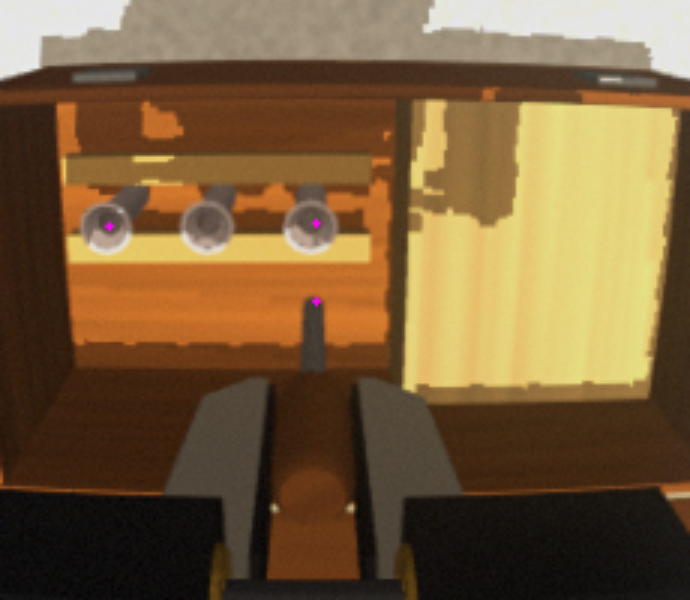

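Tube3's mouth appears at crop (311,226) and the needle tip at about (314,298). I'll correct by +2 mm in x and −1 mm in y while going down.

```bash

python3 -m jog '-0.004 -0.001 0.05 0 0 0 0;-0.004 -0.001 0.1 0 0 0 0;-0.004 -0.001 0.14 0 0 0 0;-0.004 -0.001 0.165 0 0 0 0;-0.004 -0.001 0.18 0 0 0 0;-0.004 -0.001 0.195 0 0 0 0;-0.004 -0.001 0.205 0 0 0 0;-0.004 -0.001 0.215 0 0 0 0;-0.004 -0.001 0.215 0 0 0 0'
```

```text
t: 17.15
ee_pos: [0.5511, -0.058, 0.1244]
orientation: [-180.0, -0.0, -175.7]
force: [-1.1, -0.1, -0.7]
opening: 0.0153
finger_force: 30.0
```

```bash

python3 -m jog '0 0 0.015 0 0 0 0;0 0 0.03 0 0 0 0;0 0 0.045 0 0 0 0;0 0 0.06 0 0 0 0;0 0 0.075 0 0 0 0;0 0 0.084 0 0 0 0;0 0 0.088 0 0 0 0;0 0 0.09 0 0 0 0;0 0 0.09 0 0 0 0'
```

```text
t: 18.27
ee_pos: [0.5515, -0.0581, 0.0808]
orientation: [-180.0, 0.1, -175.7]
force: [-3.2, -2.1, 8.6]
opening: 0.0155
finger_force: 30.0
```

```bash

python3 -m jog '0 0 0 0 0 0 0.3;0 0 0 0 0 0 0.32;0 0 0 0 0 0 0.32;0 0 -0.06 0 0 0 0.32;0 0 -0.13 0 0 0 0.32;0 0 -0.2 0 0 0 0.32;0 0 -0.26 0 0 0 0.4;0 0 -0.3 0 0 0 0.5;0 0 -0.3 0 0 0 0.5'
python3 - <<'E'
from h import *
f,p=grab("wrist");im=f["color"][...,::-1].copy()
for P in [case(-.015,-.02,.113),case(-.015,-.1,.067)]: q=proj(f,P,p);print(q);cv2.circle(im,tuple(int(round(v)) for v in q),1,(255,0,255),-1)
cv2.imwrite("pics/i.png",im[80:330,120:400])
go([.589,-.3365,.2],[.589,-.3365,.0775],psi=184.2)
E
```

```text
t: 19.4
ee_pos: [0.5522, -0.058, 0.2311]
orientation: [-179.9, 0.2, -175.7]
force: [0.7, -0.9, -0.7]
opening: 0.0464
finger_force: 0.0
[254.6829 182.5463]
[185.7025 171.7695]
t 19.45 pos [ 0.5514 -0.0578  0.2297] rpy [-179.9906    0.0462 -175.7106] F [-0.1486  0.751  -0.3325] open 0.046
  -> [ 0.589  -0.3365  0.2   ] shift [-0.0333 -0.5614  0.0594] turn [-0.     0.002  0.003]
  -> [ 0.589  -0.3365  0.0775] shift [-0.0331 -0.5614  0.3044] turn [-0.     0.002  0.003]
```

View pics/i.png

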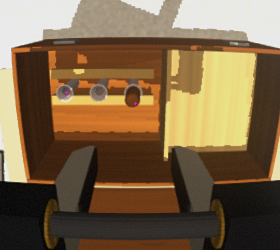

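The first tool sits in tube3, its top at crop (133,101) matching the fully-home prediction. Next is tool B.

```bash

python3 -m jog '-0.003 -0.08 0 0 0 0 0.5;-0.01 -0.17 0 0 0 0 0.5;-0.015 -0.26 0 0 0 0 0.5;-0.02 -0.35 0 0 0 0 0.5;-0.03 -0.44 0 0 0 0 0.5;-0.033 -0.52 0 0 0 0 0.5;-0.033 -0.56 0.03 0 0 0 0.5;-0.033 -0.561 0.1 0 0 0 0.5;-0.033 -0.561 0.17 0 0 0 0.5;-0.033 -0.561 0.2 0 0 0 0.5'
python3 -m jog '0 0 0.05 0 0 0 0.5;0 0 0.09 0 0 0 0.5;0 0 0.104 0 0 0 0.5;0 0 0.104 0 0 0 0.5;0 0 0.104 0 0 0 0;0 0 0.104 0 0 0 0;0 0 0.104 0 0 0 0;0 0 0.104 0 0 0 0;0 0 0.104 0 0 0 0'
```

```text
t: 20.7
ee_pos: [0.5868, -0.3341, 0.1253]
orientation: [179.7, -0.3, -175.7]
force: [-0.7, -0.2, -0.2]
opening: 0.0463
finger_force: 0.0
t: 21.82
ee_pos: [0.5888, -0.3366, 0.078]
orientation: [-180.0, 0.0, -175.7]
force: [-0.5, -0.1, 0.5]
opening: 0.0157
finger_force: 30.0
```

```bash

python3 -m jog '0 0 -0.04 0 0 0 0;0 0 -0.09 0 0 0 0;0 0 -0.15 0 0 0 0;0 0 -0.21 0 0 0 0;0 0 -0.27 0 0 0 0;0 0 -0.31 0 0 0 0;0 0 -0.31 0 0 0 0'
python3 - <<'E'
from h import *
go(case(-.0135,-.1005,.232),psi=184.2)
E
```

```text
t: 22.7
ee_pos: [0.5893, -0.3369, 0.2345]
orientation: [-179.9, 0.2, -175.7]
force: [-0.4, -0.4, -1.3]
opening: 0.0153
finger_force: 30.0
t 22.7 pos [ 0.5893 -0.3369  0.2345] rpy [-179.8566    0.1558 -175.7103] F [-0.3665 -0.3558 -1.302 ] open 0.0153
  -> [ 0.5573 -0.1382  0.232 ] shift [0.0342 0.401  0.004 ] turn [-0.005  0.005  0.003]
```

```bash

python3 -m jog '0.005 0.07 0 0 0 0 0;0.01 0.14 0 0 0 0 0;0.02 0.21 0 0 0 0 0;0.025 0.28 0 0 0 0 0;0.034 0.34 0 0 0 0 0;0.034 0.38 0 0 0 0 0;0.034 0.401 0 0 0 0 0;0.034 0.401 0 0 0 0 0;0.034 0.401 0 0 0 0 0'
python3 - <<'E'
from h import *
f,p=grab("wrist");im=f["color"][...,::-1].copy()
for P in [case(-.0135,-.1005,.067),[*p[0][:2],p[0][2]-.0724]]: q=proj(f,P,p);print(q);cv2.circle(im,tuple(int(round(v)) for v in q),1,(255,0,255),-1)
cv2.imwrite("pics/j.png",cv2.resize(im[140:240,200:310],None,fx=5,fy=5))
go(case(-.0135,-.1005,.1244),psi=184.2)
E
```

```text
t: 23.82
ee_pos: [0.5569, -0.1385, 0.2325]
orientation: [-180.0, -0.0, -175.7]
force: [-0.0, 0.9, -0.9]
opening: 0.0154
finger_force: 30.0
[254.6184 174.03  ]
[254.5081 200.0825]
t 23.88 pos [ 0.5569 -0.1386  0.2325] rpy [-179.9829   -0.0049 -175.7614] F [-0.4541 -0.1798 -0.7971] open 0.0154
  -> [ 0.5573 -0.1382  0.1244] shift [-0.0009  0.0008  0.2161] turn [-0.001 -0.     0.001]
```

View pics/j.png

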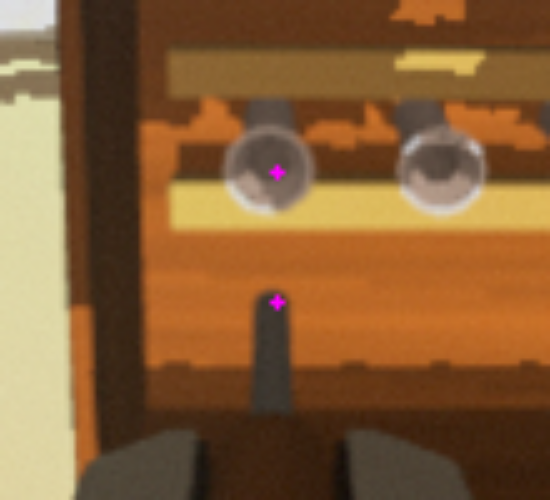

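Tube1's mouth is at crop (269,169) and the tip at (273,298), nearly aligned, so I go down.

```bash

python3 -m jog '-0.003 -0.001 0.05 0 0 0 0;-0.003 -0.001 0.1 0 0 0 0;-0.003 -0.001 0.14 0 0 0 0;-0.003 -0.001 0.165 0 0 0 0;-0.003 -0.001 0.18 0 0 0 0;-0.003 -0.001 0.195 0 0 0 0;-0.003 -0.001 0.205 0 0 0 0;-0.003 -0.001 0.216 0 0 0 0;-0.003 -0.001 0.216 0 0 0 0'
python3 -m jog '0 0 0.015 0 0 0 0;0 0 0.03 0 0 0 0;0 0 0.045 0 0 0 0;0 0 0.06 0 0 0 0;0 0 0.075 0 0 0 0;0 0 0.084 0 0 0 0;0 0 0.088 0 0 0 0;0 0 0.09 0 0 0 0;0 0 0.09 0 0 0 0'
```

```text
t: 25.0
ee_pos: [0.558, -0.138, 0.1243]
orientation: [180.0, -0.0, -175.7]
force: [-1.2, -0.1, -0.5]
opening: 0.0151
finger_force: 30.0
t: 26.12
ee_pos: [0.5586, -0.1383, 0.0813]
orientation: [-179.9, 0.1, -175.7]
force: [-3.7, -0.2, 10.8]
opening: 0.0153
finger_force: 30.0
```

```bash

python3 -m jog '0 0 0 0 0 0 0.25;0 0 0 0 0 0 0.27;0 0 0 0 0 0 0.27;0 0 -0.06 0 0 0 0.27;0 0 -0.13 0 0 0 0.27;0 0 -0.2 0 0 0 0.27;0 0 -0.26 0 0 0 0.4;0 0 -0.34 0 0 0 0.6;0 0 -0.4 0 0 0 0.7;0 0 -0.42 0 0 0 0.7'
python3 - <<'E'
from h import *
f,p=grab("wrist");im=f["color"][...,::-1].copy()
q=[proj(f,case(-.0135,y,.113),p) for y in(-.1005,-.0205)];print(q)
for a in q:cv2.circle(im,tuple(int(round(v)) for v in a),1,(255,0,255),-1)
cv2.imwrite("pics/k.png",cv2.resize(im[120:270,190:350],None,fx=2,fy=2))
f,_=grab("top")
m,b=blobs(f,(8,70,60),(28,255,255),15,(100,150,230,300))
for st,c in b: print(st,c,onz(f,c,.016),onz(f,c,.04))
go([.49,.33,.30],psi=184.2)
E
```

```text
t: 27.38
ee_pos: [0.559, -0.1383, 0.2914]
orientation: [-179.9, 0.2, -175.7]
force: [0.7, 0.3, -0.1]
opening: 0.0607
finger_force: 0.0
[array([254.6753, 169.3017]), array([320.897 , 169.8185])]
[208, 150, 22, 6, 77] [216.8, 151.8] [0.7423 0.1674 0.016 ] [0.7383 0.1643 0.04  ]
[226, 158, 4, 13, 31] [228.0, 162.3] [0.7064 0.1306 0.016 ] [0.7031 0.1281 0.04  ]
[149, 205, 13, 12, 104] [154.7, 210.3] [0.552  0.3742 0.016 ] [0.5514 0.3674 0.04  ]
[153, 238, 13, 11, 107] [159.4, 242.9] [0.445  0.3585 0.016 ] [0.4464 0.3519 0.04  ]
t 27.48 pos [ 0.5585 -0.1382  0.29  ] rpy [-179.9683    0.064  -175.7119] F [-0.0838  0.1401 -0.9283] open 0.0643
  -> [0.49 0.33 0.3 ] shift [ 0.0666  0.9439 -0.0206] turn [-0.001  0.002  0.003]
```

View pics/k.png

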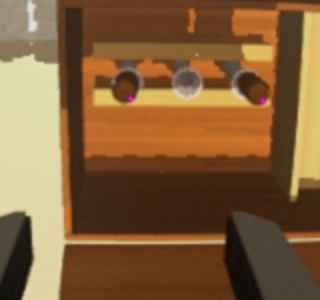

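Both tools look seated in the outer tubes, with tops near crop (127,92) and (258,92). The knock has happened: the second stamp now sits at about (.446,.355). I'm going over the stamps.

```bash

python3 -m jog '0.01 0.1 -0.01 0 0 0 0.7;0.02 0.21 -0.02 0 0 0 0.7;0.03 0.32 -0.02 0 0 0 0.7;0.04 0.43 -0.02 0 0 0 0.7;0.05 0.54 -0.02 0 0 0 0.7;0.06 0.65 -0.02 0 0 0 0.7;0.066 0.76 -0.02 0 0 0 0.7;0.066 0.86 -0.02 0 0 0 0.7;0.066 0.94 -0.02 0 0 0 0.7;0.066 0.94 -0.02 0 0 0 0.7'
python3 -m jog '0 0 0 0 0 0 0.7;0 0 0 0 0 0 0.7'
python3 - <<'E'
from h import *
f,p=grab("wrist");im=f["color"][...,::-1].copy()
m,b=blobs(f,(8,70,60),(28,255,255),40,(100,20,420,240))
for st,c in b: print(st,c,onz(f,c,.016,p)[:2],onz(f,c,.06,p)[:2])
for P in [[.5515,.371,.06],[.4460,.355,.06]]: q=proj(f,P,p);print(q);cv2.circle(im,tuple(int(round(v)) for v in q),1,(255,0,255),-1)
cv2.imwrite("pics/l.png",cv2.resize(im[60:260,150:410],None,fx=3,fy=3))
E
```

```text
t: 28.72
ee_pos: [0.4887, 0.3304, 0.297]
orientation: [-180.0, -0.2, -175.5]
force: [1.5, -0.7, -0.5]
opening: 0.0654
finger_force: 0.0
t: 28.98
ee_pos: [0.4903, 0.3269, 0.2991]
orientation: [-180.0, -0.0, -175.8]
force: [-0.8, 0.1, 0.1]
opening: 0.0647
finger_force: 0.0
[263, 115, 27, 27, 551] [276.0, 128.2] [0.446  0.3564] [0.4423 0.3528]
[112, 166, 66, 74, 3948] [148.2, 203.1] [0.5814 0.1555] [0.5645 0.1717]
[268, 183, 24, 29, 515] [279.8, 196.2] [0.5528 0.3722] [0.5387 0.3672]
[281.5366 204.7147]
[277.3376 130.9951]
```

View pics/l.png

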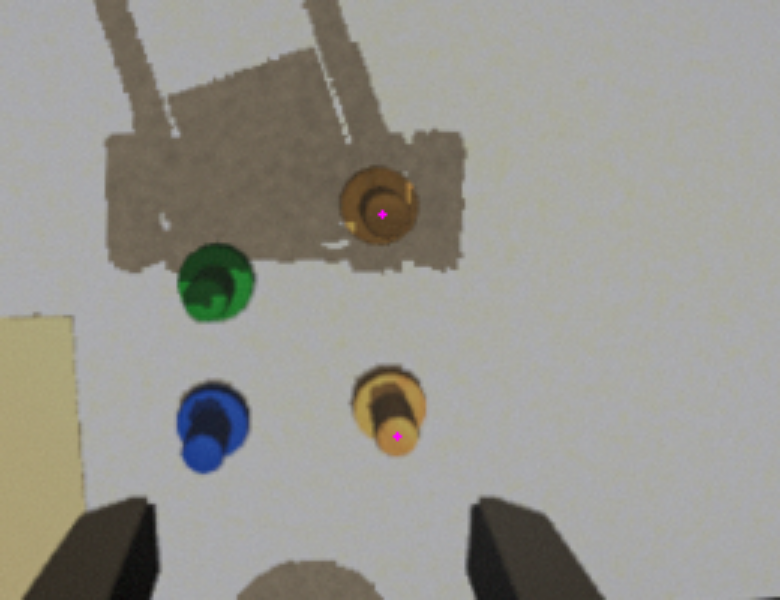

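S1's top at crop (397,436) is right on the estimate, and S2's top at (384,209) gives about (.4447,.3555). I take S1 first.

```bash
python3 -c "
from h import *
go([.5515,.371,.12],[.5515,.371,.028],psi=184.2)"
```

```text
t 29.02 pos [0.4905 0.3269 0.2994] rpy [-179.9775   -0.0226 -175.8116] F [ 0.5658  0.1531 -0.3658] open 0.065
  -> [0.5515 0.371  0.12  ] shift [-0.1283  0.0792  0.3588] turn [-0.001 -0.001 -0.   ]
  -> [0.5515 0.371  0.028 ] shift [-0.1284  0.0793  0.5428] turn [-0.001 -0.001 -0.   ]
```

```bash

python3 -m jog '-0.05 0.04 0.04 0 0 0 0.5;-0.1 0.079 0.1 0 0 0 0.5;-0.128 0.079 0.18 0 0 0 0.5;-0.128 0.079 0.26 0 0 0 0.5;-0.128 0.079 0.34 0 0 0 0.5;-0.128 0.079 0.41 0 0 0 0.5;-0.128 0.079 0.46 0 0 0 0.5;-0.128 0.079 0.51 0 0 0 0.5;-0.128 0.079 0.543 0 0 0 0.5;-0.128 0.079 0.543 0 0 0 0.5'
python3 -m jog '0 0 0 0 0 0 0;0 0 0 0 0 0 0;0 0 0 0 0 0 0;0 0 0 0 0 0 0;0 0 -0.05 0 0 0 0;0 0 -0.12 0 0 0 0;0 0 -0.2 0 0 0 0;0 0 -0.28 0 0 0 0;0 0 -0.3 0 0 0 0'
python3 -c "
from h import *
go(case(.025,.078,.18),case(.025,.078,.0735),psi=184.2)"
```

```text
t: 30.28
ee_pos: [0.5505, 0.3713, 0.027]
orientation: [-179.9, -0.1, -175.8]
force: [0.3, -0.8, -0.4]
opening: 0.0466
finger_force: 0.0
t: 31.4
ee_pos: [0.5524, 0.373, 0.1813]
orientation: [179.9, 0.3, -175.7]
force: [0.1, -0.3, 0.2]
opening: 0.0212
finger_force: 30.0
t 31.4 pos [0.5524 0.373  0.1813] rpy [ 179.8897    0.2973 -175.7062] F [ 0.0974 -0.262   0.1898] open 0.0212
  -> [0.5826 0.0426 0.18  ] shift [-0.0108 -0.6635  0.0014] turn [0.004 0.01  0.003]
  -> [0.5826 0.0426 0.0735] shift [-0.0097 -0.6639  0.2144] turn [0.004 0.01  0.003]
```

```bash

python3 -m jog '-0.002 -0.1 0 0 0 0 0;-0.004 -0.2 0 0 0 0 0;-0.006 -0.3 0 0 0 0 0;-0.008 -0.4 0 0 0 0 0;-0.01 -0.5 0 0 0 0 0;-0.01 -0.59 0 0 0 0 0;-0.01 -0.64 0 0 0 0 0;-0.01 -0.663 0 0 0 0 0;-0.01 -0.663 0.02 0 0 0 0;-0.01 -0.663 0.05 0 0 0 0'
python3 -m jog '0 0 0.04 0 0 0 0;0 0 0.08 0 0 0 0;0 0 0.11 0 0 0 0;0 0 0.13 0 0 0 0;0 0 0.145 0 0 0 0;0 0 0.155 0 0 0 0;0 0 0.161 0 0 0 0;0 0 0.164 0 0 0 0;0 0 0.164 0 0 0 0'
python3 -c "
from h import *
go(case(.025,.078,.0725),psi=184.2)"
```

```text
t: 32.65
ee_pos: [0.5806, 0.0432, 0.1521]
orientation: [180.0, -0.0, -175.7]
force: [0.0, 0.1, -0.4]
opening: 0.0215
finger_force: 30.0
t: 33.78
ee_pos: [0.5811, 0.042, 0.074]
orientation: [-180.0, 0.1, -175.7]
force: [-7.0, -0.2, 16.3]
opening: 0.0214
finger_force: 30.0
t 33.77 pos [0.5811 0.042  0.074 ] rpy [-179.9748    0.1041 -175.712 ] F [-7.0393 -0.1832 16.2796] open 0.0214
  -> [0.5826 0.0426 0.0725] shift [-0.0031  0.0009  0.003 ] turn [-0.001  0.003  0.003]
```

```bash

python3 -m jog '0 0 -0.003 0 0 0 0;0 0 -0.003 0 0 0 0.4;0 0 -0.003 0 0 0 0.4;0 0 -0.003 0 0 0 0.4;0 0 -0.05 0 0 0 0.4;0 0 -0.12 0 0 0 0.4;0 0 -0.2 0 0 0 0.4;0 0 -0.25 0 0 0 0.5;0 0 -0.26 0 0 0 0.5'
python3 - <<'E'
from h import *
f,p=grab("wrist");im=f["color"][...,::-1].copy()
cv2.imwrite("pics/n.png",im[100:300,150:400])
f,_=grab("top")
m,b=blobs(f,(8,70,60),(28,255,255),50,(100,190,200,300));print(b,[onz(f,c,.03) for _,c in b])
go([.4447,.3555,.2],[.4447,.3555,.028],psi=184.2)
E
```

```text
t: 34.9
ee_pos: [0.5819, 0.042, 0.2029]
orientation: [-180.0, 0.2, -175.7]
force: [0.0, 0.0, -0.6]
opening: 0.0459
finger_force: 0.0
[([153, 238, 13, 11, 103], [159.4, 242.9])] [array([0.4458, 0.3546, 0.03  ])]
t 35.0 pos [0.5808 0.0421 0.2009] rpy [-179.9994    0.0047 -175.7134] F [ 0.2764 -0.2312 -0.5269] open 0.0463
  -> [0.4447 0.3555 0.2   ] shift [0.2246 0.6453 0.0017] turn [-0.     0.     0.003]
  -> [0.4447 0.3555 0.028 ] shift [0.2246 0.6454 0.3457] turn [-0.     0.     0.003]
```

View pics/n.png

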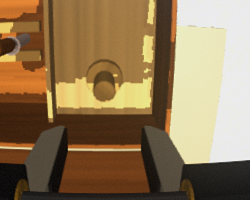

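Stamp 1 stands upright on the deck, at about crop (102,80), and the second stamp has not moved again. I'll fetch it.

```bash

python3 -m jog '0.03 0.1 0 0 0 0 0.5;0.07 0.2 0 0 0 0 0.5;0.1 0.3 0 0 0 0 0.5;0.14 0.4 0 0 0 0 0.5;0.17 0.5 0 0 0 0 0.5;0.2 0.58 0 0 0 0 0.5;0.224 0.63 0.03 0 0 0 0.5;0.224 0.645 0.1 0 0 0 0.5;0.224 0.645 0.18 0 0 0 0.5;0.224 0.645 0.22 0 0 0 0.5'
python3 -m jog '0 0 0.06 0 0 0 0.5;0 0 0.1 0 0 0 0.5;0 0 0.125 0 0 0 0.5;0 0 0.125 0 0 0 0.5;0 0 0.125 0 0 0 0;0 0 0.125 0 0 0 0;0 0 0.125 0 0 0 0;0 0 0.125 0 0 0 0'
python3 -m jog '0 0 -0.05 0 0 0 0;0 0 -0.12 0 0 0 0;0 0 -0.2 0 0 0 0;0 0 -0.28 0 0 0 0;0 0 -0.3 0 0 0 0;0 0 -0.3 0 0 0 0'
python3 -c "
from h import *
go(case(-.035,.078,.18),case(-.035,.078,.0735),psi=184.2)"
```

```text
t: 36.25
ee_pos: [0.4424, 0.3543, 0.0869]
orientation: [-179.8, -0.4, -175.7]
force: [0.5, -0.0, 0.2]
opening: 0.0465
finger_force: 0.0
t: 37.25
ee_pos: [0.4455, 0.3556, 0.0294]
orientation: [180.0, 0.1, -175.7]
force: [0.2, 0.8, 3.4]
opening: 0.0215
finger_force: 30.0
t: 38.0
ee_pos: [0.445, 0.3553, 0.1786]
orientation: [180.0, 0.0, -175.7]
force: [-0.1, -0.4, -1.0]
opening: 0.0213
finger_force: 30.0
t 38.0 pos [0.445  0.3553 0.1786] rpy [ 179.9889    0.0278 -175.7119] F [-0.1274 -0.3774 -0.9626] open 0.0213
  -> [0.5228 0.0382 0.18  ] shift [-0.1078 -0.6441 -0.0029] turn [0.    0.001 0.003]
  -> [0.5228 0.0382 0.0735] shift [-0.1077 -0.6441  0.2101] turn [0.    0.001 0.003]
```

```bash

python3 -m jog '-0.02 -0.1 0 0 0 0 0;-0.03 -0.2 0 0 0 0 0;-0.05 -0.3 0 0 0 0 0;-0.07 -0.4 0 0 0 0 0;-0.08 -0.5 0 0 0 0 0;-0.1 -0.59 0 0 0 0 0;-0.108 -0.63 0 0 0 0 0;-0.108 -0.644 0 0 0 0 0;-0.108 -0.644 0.02 0 0 0 0;-0.108 -0.644 0.05 0 0 0 0'
python3 -m jog '0 0 0.04 0 0 0 0;0 0 0.08 0 0 0 0;0 0 0.11 0 0 0 0;0 0 0.13 0 0 0 0;0 0 0.14 0 0 0 0;0 0 0.15 0 0 0 0;0 0 0.155 0 0 0 0;0 0 0.155 0 0 0 0'
python3 -c "
from h import *
go()"
```

```text
t: 39.25
ee_pos: [0.5226, 0.0396, 0.1528]
orientation: [180.0, 0.0, -175.6]
force: [0.0, 0.4, -2.4]
opening: 0.0216
finger_force: 30.0
t: 40.25
ee_pos: [0.523, 0.0382, 0.0763]
orientation: [-180.0, 0.0, -175.7]
force: [-0.1, -0.1, -1.2]
opening: 0.0215
finger_force: 30.0
t 40.25 pos [0.523  0.0382 0.0763] rpy [-179.9975    0.0142 -175.7205] F [-0.135  -0.0944 -1.2117] open 0.0215
```

```bash

python3 -m jog '0 0 0.002 0 0 0 0;0 0 0.004 0 0 0 0;0 0 0.005 0 0 0 0;0 0 0.005 0 0 0 0'
python3 -m jog '0 0 0 0 0 0 0.4;0 0 0 0 0 0 0.4;0 0 0 0 0 0 0.4;0 0 -0.05 0 0 0 0.4;0 0 -0.12 0 0 0 0.4;0 0 -0.2 0 0 0 0.4;0 0 -0.25 0 0 0 0.5;0 0 -0.34 0 0 0 0.5;0 0 -0.42 0 0 0 0.5;0 0 -0.44 0 0 0 0.5'
python3 - <<'E'
from h import *
f,p=grab("wrist");im=f["color"][...,::-1].copy()
for P in [case(-.0135,-.1005,.113),case(-.0135,-.0205,.113),case(.025,.078,.105),case(-.035,.078,.105)]:
    q=proj(f,P,p);print(q);cv2.circle(im,tuple(int(round(v)) for v in q),1,(255,0,255),-1)
cv2.imwrite("pics/o.png",cv2.resize(im[100:280,110:380],None,fx=2.8,fy=2.8))
go(psi=94.2)
E
```

```text
t: 40.75
ee_pos: [0.5232, 0.0383, 0.0743]
orientation: [-180.0, 0.0, -175.7]
force: [-1.5, 0.8, 5.0]
opening: 0.0215
finger_force: 30.0
t: 42.0
ee_pos: [0.5241, 0.0381, 0.2963]
orientation: [-179.9, 0.3, -175.7]
force: [0.9, 0.1, -0.0]
opening: 0.0468
finger_force: 0.0
[118.7793 185.5748]
[175.8817 185.4411]
[254.496  212.3751]
[254.6178 166.8736]
t 42.05 pos [0.5239 0.0382 0.2959] rpy [-179.9527    0.227  -175.7125] F [ 0.2875 -0.1953  1.1621] open 0.0463
```

View pics/o.png

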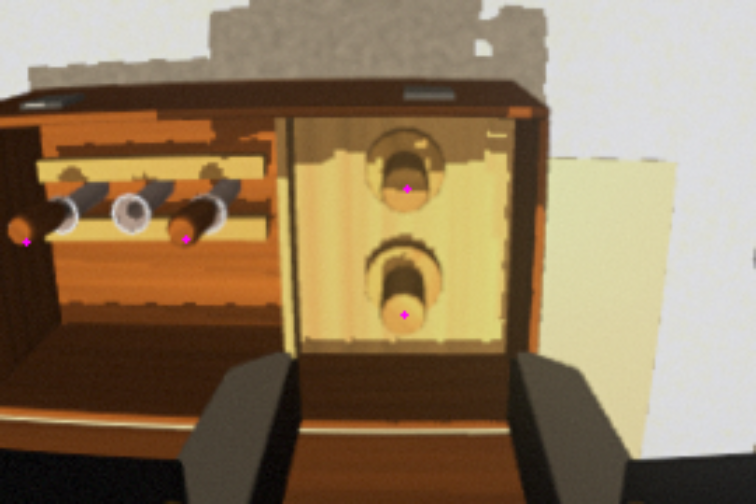

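All four items are in: the stamps stand on the deck at crop (404,195) and (404,312), and the tool tops are at (24,230) and (184,232), at the fully-home height. Next I turn back and regrip the bar.

```bash

python3 -m jog '0 0 -0.06 0 0 0.2 0.33;0 0 -0.12 0 0 0.5 0.33;0 0 -0.17 0 0 0.83 0.33;0 0 -0.17 0 0 1 0.33;0 0 -0.17 0 0 1 0.33'
python3 -m jog '0 0 0 0 0 0.33 0.33;0 0 0 0 0 0.66 0.33;0 0 0 0 0 1 0.33;0 0 0 0 0 1 0.33'
python3 -m jog '0 0 0 0 0 0.33 0.33;0 0 0 0 0 0.66 0.33;0 0 0 0 0 1 0.33;0 0 0 0 0 1 0.33;0 0 0 0 0 1 0.33'
python3 -c "
from h import *
go([.7074,-.026,.38],[.7074,-.026,.2825],psi=94.2)"
```

```text
t: 42.68
ee_pos: [0.5226, 0.0383, 0.3769]
orientation: [-179.9, -0.2, 154.3]
force: [-0.5, 0.5, -0.9]
opening: 0.0308
finger_force: 0.0
t: 43.18
ee_pos: [0.5226, 0.0383, 0.3771]
orientation: [-179.9, -0.1, 124.5]
force: [-0.1, 0.0, -0.4]
opening: 0.0305
finger_force: 0.0
t: 43.8
ee_pos: [0.5228, 0.0383, 0.3782]
orientation: [-180.0, -0.0, 94.6]
force: [0.5, 0.1, 0.0]
opening: 0.031
finger_force: 0.0
t 43.8 pos [0.5228 0.0383 0.3782] rpy [-179.954    -0.0107   94.6043] F [0.5017 0.0849 0.0061] open 0.031
  -> [ 0.7074 -0.026   0.38  ] shift [-0.1578  0.3576 -0.0039] turn [-0.002 -0.     0.013]
  -> [ 0.7074 -0.026   0.2825] shift [-0.1578  0.3578  0.1911] turn [-0.002 -0.     0.013]
```

```bash

python3 -m jog '-0.03 0.08 0 0 0 0 0.33;-0.07 0.16 0 0 0 0 0.33;-0.11 0.24 0 0 0 0 0.33;-0.14 0.31 0 0 0 0 0.33;-0.158 0.345 0 0 0 0 0.33;-0.158 0.358 0 0 0 0 0.33;-0.158 0.358 0 0 0 0 0.33;-0.158 0.358 0 0 0 0 0.33'
python3 -m jog '0 0 0.03 0 0 0 0.33;0 0 0.06 0 0 0 0.33;0 0 0.09 0 0 0 0.33;0 0 0.12 0 0 0 0.33;0 0 0.15 0 0 0 0.33;0 0 0.175 0 0 0 0.33;0 0 0.19 0 0 0 0.33;0 0 0.19 0 0 0 0.33'
python3 -c "
from h import *
go([.7074,-.026,.2825],psi=94.2)"
```

```text
t: 44.8
ee_pos: [0.7067, -0.0265, 0.3793]
orientation: [180.0, 0.0, 94.4]
force: [0.0, -0.8, -0.1]
opening: 0.0304
finger_force: 0.0
t: 45.8
ee_pos: [0.7071, -0.0271, 0.2829]
orientation: [-179.9, -0.0, 94.3]
force: [0.9, -0.2, 0.7]
opening: 0.0308
finger_force: 0.0
t 45.8 pos [ 0.7071 -0.0271  0.2829] rpy [-179.9357   -0.0171   94.2846] F [ 0.8616 -0.2253  0.6981] open 0.0308
  -> [ 0.7074 -0.026   0.2825] shift [0.0022 0.0007 0.0009] turn [-0.002 -0.001  0.003]
```

```bash

python3 -m jog '0 0 0 0 0 0 0;0 0 0 0 0 0 0;0 0 0 0 0 0 0;0 0 0 0 0 0 0'
python3 - <<'E'
from h import *
a0=np.arctan2(.004,.19)
P=[case(.075-.19004*np.cos(a0+t),0,.1225+.19004*np.sin(a0+t)-.0165) for t in np.radians([110,106,102,98,94,90,86,82,78,74,70])]
go(*P)
E
```

```text
t: 46.3
ee_pos: [0.7073, -0.0272, 0.2842]
orientation: [180.0, 0.0, 94.3]
force: [-1.3, -0.2, 2.7]
opening: 0.0087
finger_force: 30.0
t 46.3 pos [ 0.7073 -0.0272  0.2842] rpy [179.9736   0.0144  94.2828] F [-1.2624 -0.1937  2.6814] open 0.0087
  -> [ 0.7068 -0.0265  0.2832] shift [ 0.0015 -0.001   0.002 ] turn [0. 0. 0.]
  -> [ 0.6943 -0.0274  0.2875] shift [ 0.0016 -0.0261 -0.0067] turn [0. 0. 0.]
  -> [ 0.6815 -0.0283  0.291 ] shift [ 0.0016 -0.0517 -0.0137] turn [0. 0. 0.]
  -> [ 0.6685 -0.0293  0.2936] shift [ 0.0016 -0.0777 -0.0188] turn [0. 0. 0.]
  -> [ 0.6554 -0.0302  0.2953] shift [ 0.0017 -0.104  -0.0222] turn [0. 0. 0.]
  -> [ 0.6422 -0.0312  0.296 ] shift [ 0.0017 -0.1305 -0.0237] turn [0. 0. 0.]
  -> [ 0.629  -0.0322  0.2958] shift [ 0.0017 -0.157  -0.0233] turn [0. 0. 0.]
  -> [ 0.6158 -0.0331  0.2947] shift [ 0.0018 -0.1835 -0.0211] turn [0. 0. 0.]
  -> [ 0.6027 -0.0341  0.2927] shift [ 0.0018 -0.2097 -0.0171] turn [0. 0. 0.]
  -> [ 0.5898 -0.0351  0.2897] shift [ 0.0019 -0.2355 -0.0112] turn [0. 0. 0.]
  -> [ 0.5771 -0.036   0.2859] shift [ 0.0019 -0.2609 -0.0035] turn [0. 0. 0.]
```

```bash

python3 -m jog '0 -0.025 -0.009 0 0 0 0;0 -0.051 -0.016 0 0 0 0;0 -0.077 -0.021 0 0 0 0;0 -0.103 -0.024 0 0 0 0;0 -0.13 -0.026 0 0 0 0;0 -0.156 -0.025 0 0 0 0;0 -0.183 -0.023 0 0 0 0;0 -0.209 -0.019 0 0 0 0;0 -0.235 -0.013 0 0 0 0;0 -0.26 -0.005 0 0 0 0'
python3 - <<'E'
from h import *
a0=np.arctan2(.004,.19)
P=[case(.075-.19004*np.cos(a0+t),0,.1225+.19004*np.sin(a0+t)-.0165) for t in np.radians([70,66,62,58,54,50,46,42,38,34,30])]
go(*P)
E
```

```text
t: 47.55
ee_pos: [0.5761, -0.0363, 0.2859]
orientation: [-179.9, -0.1, 94.3]
force: [1.6, 1.2, 0.4]
opening: 0.009
finger_force: 30.0
t 47.55 pos [ 0.5761 -0.0363  0.2859] rpy [-179.9406   -0.0555   94.2943] F [1.6009 1.223  0.4106] open 0.009
  -> [ 0.5771 -0.036   0.2859] shift [0.0006 0.0022 0.    ] turn [0. 0. 0.]
  -> [ 0.5648 -0.0369  0.2812] shift [ 0.0006 -0.0226  0.0095] turn [0. 0. 0.]
  -> [ 0.5528 -0.0378  0.2756] shift [ 0.0006 -0.0467  0.0206] turn [0. 0. 0.]
  -> [ 0.5412 -0.0386  0.2692] shift [ 0.0007 -0.0699  0.0334] turn [0. 0. 0.]
  -> [ 0.53   -0.0394  0.2621] shift [ 0.0007 -0.0922  0.0478] turn [0. 0. 0.]
  -> [ 0.5195 -0.0402  0.2541] shift [ 0.0007 -0.1134  0.0637] turn [0. 0. 0.]
  -> [ 0.5094 -0.041   0.2455] shift [ 0.0007 -0.1335  0.0811] turn [0. 0. 0.]
  -> [ 0.5001 -0.0416  0.2361] shift [ 0.0007 -0.1523  0.0998] turn [0. 0. 0.]
  -> [ 0.4913 -0.0423  0.2261] shift [ 0.0007 -0.1697  0.1198] turn [0. 0. 0.]
  -> [ 0.4833 -0.0429  0.2156] shift [ 0.0007 -0.1858  0.1409] turn [0. 0. 0.]
  -> [ 0.4761 -0.0434  0.2045] shift [ 0.0007 -0.2003  0.1631] turn [0. 0. 0.]
```

Forces are tiny, so I continue.

```bash

python3 -m jog '0 -0.023 0.009 0 0 0 0;0 -0.047 0.02 0 0 0 0;0 -0.07 0.033 0 0 0 0;0 -0.093 0.048 0 0 0 0;0 -0.114 0.064 0 0 0 0;0 -0.134 0.081 0 0 0 0;0 -0.153 0.1 0 0 0 0;0 -0.17 0.12 0 0 0 0;0 -0.186 0.141 0 0 0 0;0 -0.2 0.163 0 0 0 0'
python3 - <<'E'
from h import *
a0=np.arctan2(.004,.19)
P=[case(.075-.19004*np.cos(a0+t),0,.1225+.19004*np.sin(a0+t)-.0165) for t in np.radians([30,26,22,18,14,11,8,5,3,1,0])]
go(*P)
E
```

```text
t: 48.8
ee_pos: [0.4767, -0.0437, 0.2037]
orientation: [-179.9, -0.1, 94.3]
force: [-0.8, 4.8, 0.1]
opening: 0.0092
finger_force: 30.0
t 48.8 pos [ 0.4767 -0.0437  0.2037] rpy [-179.9155   -0.074    94.2892] F [-0.7937  4.7659  0.0567] open 0.0092
  -> [ 0.4761 -0.0434  0.2045] shift [ 0.0007 -0.0011 -0.0015] turn [0. 0. 0.]
  -> [ 0.4696 -0.0439  0.1929] shift [ 0.0007 -0.014   0.0216] turn [0. 0. 0.]
  -> [ 0.464  -0.0443  0.1809] shift [ 0.0007 -0.0253  0.0457] turn [0. 0. 0.]
  -> [ 0.4592 -0.0446  0.1685] shift [ 0.0006 -0.0348  0.0704] turn [0. 0. 0.]
  -> [ 0.4553 -0.0449  0.1558] shift [ 0.0006 -0.0426  0.0958] turn [0. 0. 0.]
  -> [ 0.453  -0.0451  0.1462] shift [ 0.0006 -0.0473  0.1151] turn [0. 0. 0.]
  -> [ 0.4511 -0.0452  0.1364] shift [ 0.0006 -0.051   0.1347] turn [0. 0. 0.]
  -> [ 0.4498 -0.0453  0.1265] shift [ 0.0006 -0.0536  0.1544] turn [0. 0. 0.]
  -> [ 0.4492 -0.0454  0.1199] shift [ 0.0006 -0.0548  0.1676] turn [0. 0. 0.]
  -> [ 0.4488 -0.0454  0.1133] shift [ 0.0005 -0.0555  0.1808] turn [0. 0. 0.]
  -> [ 0.4487 -0.0454  0.11  ] shift [ 0.0005 -0.0557  0.1875] turn [0. 0. 0.]
```

```bash

python3 -m jog '0 -0.013 0.022 0 0 0 0;0 -0.024 0.046 0 0 0 0;0 -0.034 0.07 0 0 0 0;0 -0.042 0.094 0 0 0 0;0 -0.047 0.114 0 0 0 0;0 -0.05 0.132 0 0 0 0;0 -0.053 0.147 0 0 0 0;0 -0.054 0.158 0 0 0 0;0 -0.055 0.166 0 0 0 0;0 -0.055 0.172 0 0 0 0'
```

```text
t: 50.05
ee_pos: [0.4496, -0.0459, 0.1179]
orientation: [-179.9, -0.1, 94.3]
force: [-1.3, 4.6, -0.0]
opening: 0.009
finger_force: 30.0
```

```bash

python3 -m jog '0 0 0.003 0 0 0 0;0 0 0.006 0 0 0 0;0 0 0.009 0 0 0 0;0 0 0.011 0 0 0 0;0 0 0.013 0 0 0 0;0 0 0.015 0 0 0 0;0 0 0.015 0 0 0 0'
```

```text
t: 50.92
ee_pos: [0.4492, -0.0459, 0.1104]
orientation: [-179.9, -0.1, 94.3]
force: [-2.5, 4.2, -1.0]
opening: 0.009
finger_force: 30.0
```

```bash

python3 -m jog '0 0 0.002 0 0 0 0;0 0 0.003 0 0 0 0;0 0 0.004 0 0 0 0;0 0 0.005 0 0 0 0;0 0 0.006 0 0 0 0;0 0 0.006 0 0 0 0'
```

```text
t: 51.68
ee_pos: [0.4492, -0.046, 0.1087]
orientation: [-179.9, -0.0, 94.3]
force: [-5.8, 5.9, 9.9]
opening: 0.0088
finger_force: 30.0
```

```bash

python3 -m jog '0 0 0 0 0 0 0.15;0 0 0 0 0 0 0.27;0 0 0 0 0 0 0.27;0 0 0 0 0 0 0.27;0 0 -0.05 0 0 0 0.27;0 0 -0.12 0 0 0 0.27;0 0 -0.2 0 0 0 0.27;0 0 -0.27 0 0 0 0.27;0 0 -0.3 0 0 0 0.27;0 0 -0.3 0 0 0 0.27'
python3 - <<'E'
from h import *
f,p=grab("wrist")
im=f["color"][...,::-1].copy()
for P in [case(-.115,.05,.1265),case(-.115,-.05,.1265),case(-.075,.14,.1305)]:
    q=proj(f,P,p);print(q);cv2.circle(im,tuple(int(round(v)) for v in q),1,(255,0,255),-1)
cv2.imwrite("pics/z.png",im)
print(manip.state()["force"])
E
```

```text
t: 52.92
ee_pos: [0.4509, -0.0465, 0.2584]
orientation: [179.9, 0.0, 94.3]
force: [0.7, -0.5, -1.6]
opening: 0.0252
finger_force: 0.0
[250.8542 132.3339]
[250.9372 224.6884]
[292.127   43.3851]
[-0.4195  0.1991 -0.3184]
```

View pics/z.png

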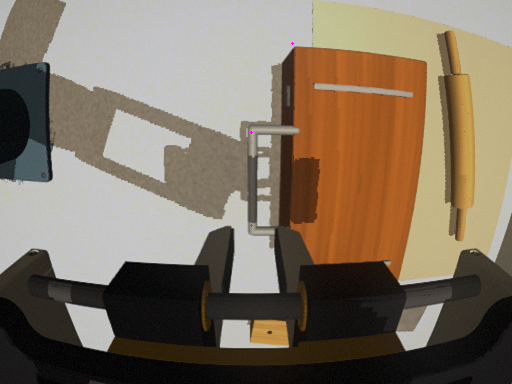

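The lid is shut, with the bar at column 252 as predicted, and the gripper is clear. I'm handing the job in.

```bash
python3 -c "
from rig import manip
print(manip.job_done())"
```

```text
the job is handed in; nothing more can be done
None
```

The job is handed in at about 53 s: both needle tools are home in tube1 and tube3, both clay stamps stand on the deck, the lid was lowered slowly by its handle until shut, and the rolling pin, slab and water pot were not touched; no verdict was returned.

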